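Put the setting block away and hold the frame strip in the mitre block

TASK

The stop on the mitre block has just been set with the 60 mm setting block: put that block back into its own pocket in the wooden rack. Then lay the bevelled frame strip flat on the bed of the mitre block, bevel towards you, its tall back flush along the fence and its left end touching the stop, ready for sawing. Finish while holding it there: one steady, firm diagonal push that presses the strip down on the bed and back against the fence at the same time; do not let go, and leave everything else on the table where it is.

Things in the scene. Friction and masses are not known exactly. Their poses are not given: they have to be found in the camera images.
- mitre: Wooden mitre block, fixed on the table. Origin under its centre, on the table; x points from its open front (robot's side) to the fence, y along the fence to the left, z up. 118 mm (x) by 300 mm (y); bed with a fence along its far side and a stop on the left half; the square saw slot is at y = 0. Seated, the strip's centre is at x = +14, y = -30, z = +31 mm in this frame.
- bed: Bed board of the mitre block, part of it, same origin and axes. Its top is 18 mm above the table; free in front of the fence from x = -59 to +31 mm, y = -150 to +150 mm (but for the stop). Friction between strip and bed takes up to 0.6 of the downward push; only the rest of the level push reaches the fence.
- fence: Straight fence of the mitre block, fixed part of it, same origin and axes. Covers x = +31 to +59 mm, y = -150 to +150 mm, and stands 30 mm above the bed; its working face is the plane x = +31 mm, towards the robot.
- stop: Dark wooden stop block clamped to the fence by a steel strap and black thumbscrew, fixed, origin and axes of the mitre block. Covers x = -14 to +31 mm, y = +60 to +90 mm, 28 mm above the bed (the strap over the fence, x = +8 to +70 mm, reaches 34 mm); its working face is the plane y = +60 mm, facing right (-y).
- strip_c (a point): Centre (half-way up) of the loose dark wood frame strip, 34 mm wide (x, bevel to back), 180 mm long (y, to the left), 26 mm tall, about 70 g; first on the table before the mitre block, bevel to the robot. Back face (x = +17) upright, 26 tall; front face (x = -17) an upright 11 mm lip, from which a flat 45 degree bevel rises to x = -2 at full height; the rest of the top is flat. Ends square.
- strip_back (a point): Middle of the strip's upright back face, half-way up: 17 mm from strip_c along the strip's x. This face goes against the fence.
- block60_c (a point): Centre of the loose 60 mm aluminium setting block: 60 mm long (its x), 24 mm thick (its y), 64 mm tall, about 250 g. At first it stands on the bed between stop and saw slot, length along the fence, 1 to 4 mm from the stop and 2 to 13 mm from the fence; its upper 34 mm stand above the fence.
- rack: Plywood rack for the setting blocks, fixed left or right of the mitre block; 230 mm (x) by 48 mm (y), 28 mm high. Origin under its centre, x along its length, away from the robot. Three pockets in a row, 22 mm deep, 30 mm wide, lengths 51 (nearest the robot, holds the 45 mm block), 66 (the 60 mm block's own, empty) and 81 mm (the 75 mm block's, empty).
- rack_hole1 (a point): Centre of the mouth of the 66 x 30 mm pocket, the 60 mm block's own, level with the rack's top, 28 mm above the table; axes of the rack. Home, the block stands upright in it, its length along the rack, its centre 10 mm above this point.
- block45_c (a point): Centre of the loose 45 mm aluminium setting block (45 x 24 x 64 mm), standing in its own pocket of the rack; stays there.
- block75_c (a point): Centre of the loose 75 mm aluminium setting block (75 x 24 x 64 mm), standing on the leaflets as a paperweight; stays there.
- saw_c (a point): Middle of the blade of the loose back saw lying flat on the far right, along x, 340 mm long, 18 mm thick. Leave alone.
- tape: Loose black tape measure, 70 x 36 x 60 mm, standing on the table to the right of the robot's base; origin under its centre. Leave alone.
- glue: Loose white glue bottle, 56 mm across, 170 mm tall, right beyond the mitre block; origin under its centre. Leave alone.
- mug: Loose white mug, 82 mm across, 95 mm tall, on the left; origin under its centre. Leave alone.
- pencil: Loose pencil, 190 mm long, 8 mm thick, lying left of the robot's base; origin at its middle, x along it. Leave alone.
Not all that is in view belongs to the job. Leave any green, purple or red look-alike of the part that bears block60_c alone.

How it is judged:
By the outcome, as a careful person would: the job done as asked, in the order asked, and still so for the second after the job is handed in, while the arm keeps its last pose, push and grip.
It also fails if it takes over 67 s, if anything falls off the work surface, if the arm or the gripper's body presses on something with over 40 N, if the wrist force passes 120 N, or if a joint passes its speed limit or range.

ROBOT

A 7-joint arm with a two-finger parallel gripper is mounted at the origin on the work surface. World frame = base frame: x ahead of the robot, y to its left, z up, the work surface at z = 0. Lengths are in mm, angles in rad, forces in N, time in s.
With the tool pointing down it reaches from about 350 to 900 mm from the base axis. Payload 19.9 kg.
Tool frame: the origin (TCP) lies between the finger pads; the fingertips stand 17 mm ahead of it and the grasp point (between the pads) lies 2 mm behind it (env.tcp_to_tips is the z of the fingertips in the tool frame, in mm); z points along the fingers, y is the line along which they close (so a half turn about z gives the same grasp; the last joint's range is limited). The gripper opens to 94 mm and grips with 3 to 60 N. Pads are 16 mm wide; open, the fingers measure 119 mm over their backs; the gripper's body (75 mm by 177 mm) begins 78 mm behind the grasp point.
Start: joints at [1.067, 0.417, -0.01, 1.614, 0.005, 1.111, -0.053], TCP at [278.467, -559.515, 222.425] pointing down, gripper open.
Joint ranges: [-2.81, 2.81], [-0.39, 2.02], [-1.27, 1.25], [0.06, 2.57], [-1.19, 4.33], [0.19, 2], [-2.82, 2.82]. Speed limits (rad/s): [1.89, 1.89, 2.39, 2.39, 3.01, 3.01, 3.01].

INTERFACE

Orientations are given as a unit quaternion [x, y, z, w].
In Python, from cell import env, eyes, job gives the robot as it stands. The module is installed in compiled form; this text tells all that it offers.
- The arm moves only by the tool carry_out, never from a script. Its argument "plan" is a list of rows, each an object with "dp": the shift along the world's x, y, z normalised to -1 to 1, where 1 is 0.2 m, a list of three; "angular": the turn, a rotation vector about the world's x, y, z normalised to -1 to 1, where 1 is 45 degrees, a list of three. A call has 1 to 5 rows; each row is the pose to reach, as a shift and turn from the pose commanded when the call began; what a row does not reach only later rows make up. A row lasts 1/8 s, in which the tool goes at most 62.5 mm and 10.7 degrees, less where a joint would pass 70% of its speed; a pose out of reach is approached as far as the arm can. A call with a number of a shift or a turn outside -1 to 1 is refused whole. A call with a gripper value outside its range is refused whole. "hand" is the closure in counts, from 0 (fully open) to 255 (shut), set as the call begins (left out, the last holds). The fingers move at their own pace and stop on an object; "squeeze" is the grip in N (left out, the last holds). Time passes only in rows, so rows that repeat a pose let the fingers close. It gives the time, the measured TCP pose, the force, the opening and the grip force at its end, in the units of the state.
- env.get_state(): the state, without advancing time (a new reading comes with each control period).
- eyes.snapshot(name): name is "scene" or "side" or "wrist"; returns the picture (420x560x3 uint8, red, green, blue); there is no depth.
- eyes.camera_params(name): a dict with "camera_matrix" (3x3 intrinsics, pixels), "rvec" (rotation vector, rad) and "tvec" (3), from world to camera coordinates, as OpenCV has them; the wrist camera has in their place "tool_from_camera" (4x4, takes a point from camera to tool coordinates, whose origin is the TCP and whose axes are the flange's). Camera axes: x right, y down, z forward; pixel columns grow to the right and rows downward; lengths in mm; the calibration is good to about 2 mm. A picture is of the moment at which its call begins: read the wrist's pose just before it. camera_params takes no time and is no camera call.
- job.sign_off(): hands the job in; it is judged then, once.
The state is a dict: "t": time; "joint_pos": joint angles; "qd": joint speeds; "tau": joint torques, N m; "tool_pos": TCP position; "tcp_rot": TCP orientation; "wrist_force": force on the tool from outside, world axes, zero at the start; "wrist_torque": the same for the moment, N m; "grip_width": finger opening in mm; "finger_force": force on a finger pad.
Only numpy, scipy, OpenCV 4.12 (cv2) and the standard library are available. Lean on these libraries where they do the work, as an engineer would, in place of code of your own. Each camera call takes 0.05 s, during which the arm holds its last target. There are 200 camera calls.

## Working session

There is one attempt and no reset: what is moved stays moved. The work goes in short steps, Python scripts to look and compute and a tool call to move; the robot and the scene stay as the last step left them, time stands still between calls to the robot, and variables do not carry over. Pictures are saved under pics/ and viewed, at most 10 in all, crops included, and the job is handed in when it is done.

Besides the shell and the picture viewer there is one more tool, called after "Call:" as a command line: name --argument value ..., lists and objects as JSON in quotes. carry_out: Moves the arm, as the interface text tells. Its arguments: {"type":"object","properties":{"plan":{"type":"array"},"hand":{"type":"number"},"squeeze":{"type":"number"}},"required":["plan"]}

```bash
mkdir -p pics; ls; python3 - <<'E'
from cell import env,eyes,job
import cv2,numpy as np
for n in ("scene","side"):
    im=eyes.snapshot(n); cv2.imwrite(f"pics/{n}0.png",cv2.resize(im[...,::-1],(800,600),interpolation=cv2.INTER_CUBIC))
    np.save(f"pics/{n}0.npy",im)
    p=eyes.camera_params(n); print(n,{k:np.round(v,3).tolist() for k,v in p.items()})
print(np.round(eyes.camera_params("wrist")["tool_from_camera"],3).tolist())
s=env.get_state(); print({k:np.round(v,3).tolist() for k,v in s.items()})
E
```

```text
pics
scene {'camera_matrix': [[461.008, 0.0, 275.667], [0.0, 461.008, 211.457], [0.0, 0.0, 1.0]], 'rvec': [2.454, 0.923, -0.269], 'tvec': [-400.767, -268.195, 1637.79]}
side {'camera_matrix': [[537.818, 0.0, 284.926], [0.0, 537.818, 214.736], [0.0, 0.0, 1.0]], 'rvec': [0.865, -2.647, 0.959], 'tvec': [416.253, 299.046, 1256.46]}
[[-0.0, -0.969, -0.246, 71.741], [1.0, -0.0, -0.001, -0.175], [0.001, -0.246, 0.969, -161.013], [0.0, 0.0, 0.0, 1.0]]
{'t': 0.1, 'joint_pos': [1.067, 0.418, -0.01, 1.614, 0.005, 1.111, -0.053], 'qd': [-0.0, -0.003, -0.0, -0.003, -0.0, -0.001, 0.001], 'tau': [0.003, -85.258, 0.641, -42.669, -0.049, 0.016, -0.0], 'tool_pos': [278.349, -559.261, 221.906], 'tcp_rot': [0.973, 0.229, -0.0, -0.0], 'wrist_force': [-0.224, -0.0, 0.056], 'wrist_torque': [-0.012, -0.016, -0.027], 'finger_force': 0.0, 'grip_width': 94.184}
```

View pics/scene0.png

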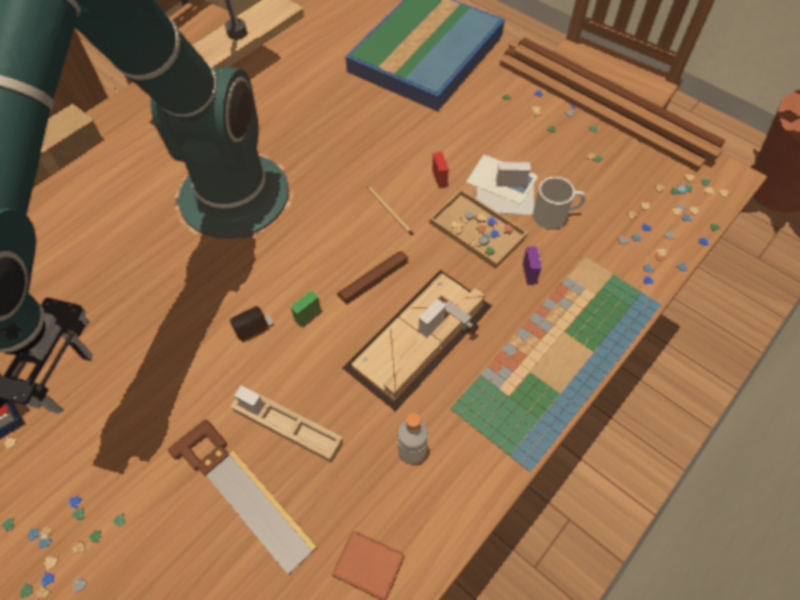

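View pics/side0.png

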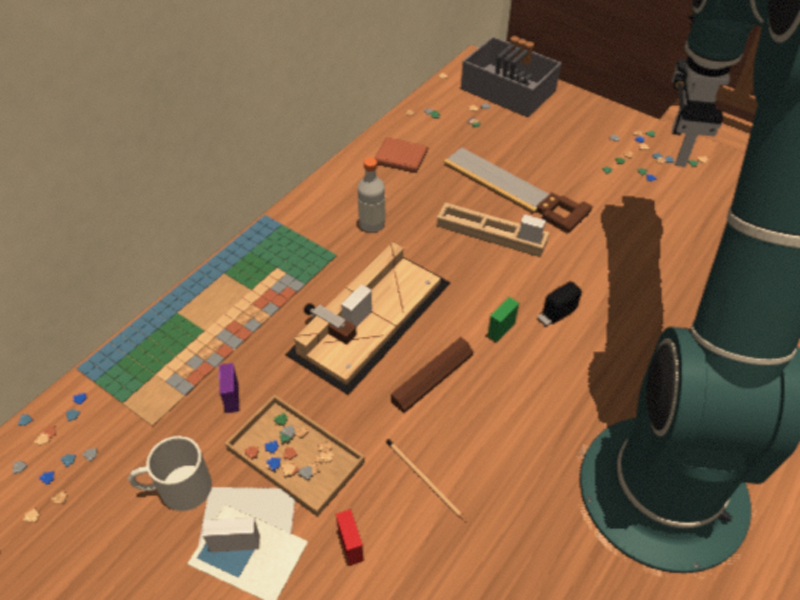

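The scene view (800×600 px) shows the mitre block at about (418,338). A bare aluminium block stands on its bed at (433,316), next to the dark stop at (458,315). The strip is at (373,277). The rack is at (287,423), with the 45 block in its near pocket at (248,398). Candidates for the 60 block:
- grey (433,316), on the bed by the stop
- green (306,308)
- red (440,168)
- purple (532,265)
- grey (514,176), on the leaflets, which is the 75 block
- grey (248,398), in the rack, which is the 45 block

The grey one on the bed fits, because it's aluminium and stands between the stop and the saw slot.

```bash
cat > h.py <<'E'
from cell import env,eyes,job
import cv2,numpy as np
from scipy.spatial.transform import Rotation as R
def cam(n,state=None):
    p=eyes.camera_params(n);K=np.array(p["camera_matrix"])
    if n=="wrist":
        s=state or env.get_state();T=np.eye(4);T[:3,:3]=R.from_quat(s["tcp_rot"]).as_matrix();T[:3,3]=s["tool_pos"]
        W=T@np.array(p["tool_from_camera"]);return K,W[:3,:3],W[:3,3]
    r=cv2.Rodrigues(np.array(p["rvec"],float))[0];return K,r.T,-r.T@np.array(p["tvec"],float).ravel()
def ray(c,u,v,z):   # u,v in 560x420 pixels
    K,M,o=c;d=M@np.linalg.inv(K)@[u,v,1];return o+d*(z-o[2])/d[2]
def proj(c,P):
    K,M,o=c;q=(np.atleast_2d(P)-o)@M@K.T;return q[:,:2]/q[:,2:]
def shot(tag):
    s=env.get_state();im=eyes.snapshot("wrist");c=cam("wrist",s);np.savez(f"pics/{tag}.npz",im=im,K=c[0],M=c[1],o=c[2])
    cv2.imwrite(f"pics/{tag}.png",cv2.resize(im[...,::-1],(800,600),interpolation=cv2.INTER_CUBIC));return im,c
E
python3 - <<'E'
from h import *
s=560/800
pts={"scene":{"strip":[(340,295,13),(407,258,13)],"mitre":[(442,272,18),(346,365,18),(394,398,18)],"blk":[(433,309,82)],"rack":[(243,388,28),(234,404,28),(332,456,28),(341,437,28)],"green":[(306,308,30)]},
"side":{"strip":[(398,400,13),(466,348,13)],"blk":[(357,296,82)],"rack":[(441,206,28),(546,238,28)],"mitre":[(448,284,18),(346,385,18)]}}
for n in pts:
    c=cam(n)
    for k,l in pts[n].items(): print(n,k,[np.round(ray(c,u*s,v*s,z)).tolist() for u,v,z in l])
im=np.load("pics/scene0.npy")[...,::-1]
cv2.imwrite("pics/crop0.png",cv2.resize(im[185:290,150:350],(800,420),interpolation=cv2.INTER_CUBIC))
E
```

```text
scene strip [[412.0, -43.0, 13.0], [459.0, 131.0, 13.0]]
scene mitre [[546.0, 151.0, 18.0], [543.0, -161.0, 18.0], [667.0, -150.0, 18.0]]
scene blk [[615.0, 32.0, 82.0]]
scene rack [[425.0, -339.0, 28.0], [437.0, -374.0, 28.0], [659.0, -321.0, 28.0], [646.0, -283.0, 28.0]]
scene green [[388.0, -122.0, 30.0]]
side strip [[444.0, 123.0, 13.0], [410.0, -42.0, 13.0]]
side blk [[611.0, 23.0, 82.0]]
side rack [[654.0, -316.0, 28.0], [426.0, -367.0, 28.0]]
side mitre [[523.0, -149.0, 18.0], [535.0, 155.0, 18.0]]
```

View pics/crop0.png

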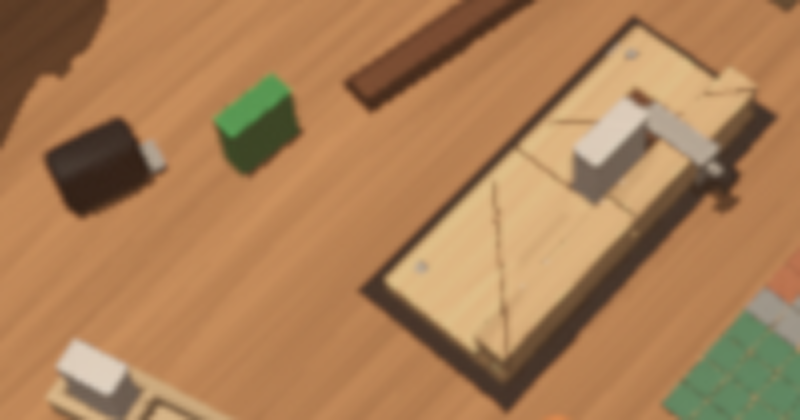

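The crop confirms it: bare aluminium block at (610,148) in the crop, between the dark stop with its strap at (680,135) and the saw slot. I'll move above it with a close look at the rack on the way.

Call:
carry_out --plan '[{"dp": [0.9,0.75,0.5],"angular": [0,0,0.8]},{"dp": [0.9,0.75,0.5],"angular": [0,0,0.8]},{"dp": [0.9,0.75,0.5],"angular": [0,0,0.8]},{"dp": [0.9,0.75,0.5],"angular": [0,0,0.8]},{"dp": [0.9,0.75,0.5],"angular": [0,0,0.8]}]' --hand 0

```text
t: 0.72
tool_pos: [462.1, -406.3, 323.9]
tcp_rot: [0.853, 0.521, 0.001, 0.001]
wrist_force: [-0.2, -0.7, -0.2]
grip_width: 94.1
finger_force: 0.0
```

Call:
carry_out --plan '[{"dp": [0.4,0.3,0.1],"angular": [0,0,0.62]},{"dp": [0.4,0.3,0.1],"angular": [0,0,0.62]},{"dp": [0.4,0.3,0.1],"angular": [0,0,0.62]},{"dp": [0.4,0.3,0.1],"angular": [0,0,0.62]},{"dp": [0.4,0.3,0.1],"angular": [0,0,0.62]}]'

```text
t: 1.35
tool_pos: [537.7, -350.4, 342.0]
tcp_rot: [0.706, 0.708, -0.0, -0.0]
wrist_force: [-0.2, -0.0, 0.4]
grip_width: 94.0
finger_force: 0.0
```

```bash
python3 - <<'E'
from h import *
s=env.get_state();print(s["t"],s["tool_pos"],s["tcp_rot"],s["joint_pos"]);shot("w1")
E
```

```text
1.35 [ 537.67585673 -350.38862702  342.03716138] [ 7.06441793e-01  7.07771039e-01 -2.69473477e-04 -2.75583855e-04] [ 0.76456896  0.38886939 -0.32847378  1.40110941  0.1254167   1.37274057
  0.43605929]
```

View pics/w1.png

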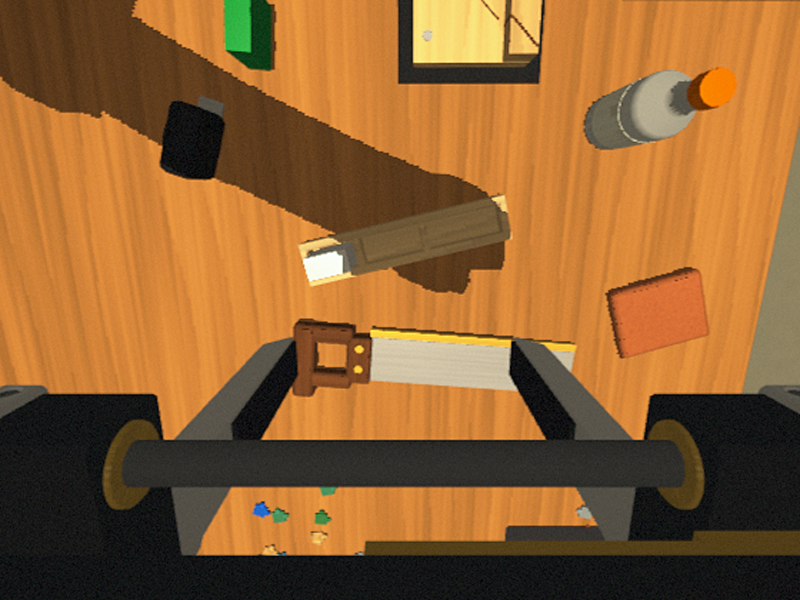

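The wrist view shows the rack from (299,244)/(310,286) to (507,195)/(510,240), with the 45 block at (324,264). The 60 pocket is at about (383,243), the mitre block's near corner at (400,80) and the glue at (660,105). On to the mitre block.

Call:
carry_out --plan '[{"dp": [0.15,1,0],"angular": [0,0,0]},{"dp": [0.15,1,0],"angular": [0,0,0]},{"dp": [0.15,1,0],"angular": [0,0,0]},{"dp": [0.15,1,0],"angular": [0,0,0]}]'

```text
t: 1.9
tool_pos: [568.8, -145.6, 342.9]
tcp_rot: [0.704, 0.71, 0.0, 0.0]
wrist_force: [0.1, -0.6, 0.8]
grip_width: 94.1
finger_force: 0.0
```

Call:
carry_out --plan '[{"dp": [0.15,0.6,0],"angular": [0,0,0]},{"dp": [0.15,0.6,0],"angular": [0,0,0]},{"dp": [0.15,0.6,0],"angular": [0,0,0]},{"dp": [0.15,0.6,0],"angular": [0,0,0]}]'

```text
t: 2.4
tool_pos: [598.4, -30.8, 342.2]
tcp_rot: [0.706, 0.709, -0.0, 0.0]
wrist_force: [0.7, -0.4, -0.2]
grip_width: 94.1
finger_force: 0.0
```

```bash
python3 - <<'E'
from h import *
d=np.load("pics/w1.npz");c=(d["K"],d["M"],d["o"]);s=.7
print([np.round(ray(c,u*s,v*s,28),1).tolist() for u,v in [(299,244),(310,286),(507,195),(510,240),(348,239),(354,272),(418,222),(426,253)]])
s=env.get_state();print(s["t"],s["tool_pos"],s["joint_pos"]);shot("w2")
E
```

```text
[[424.2, -335.5, 28.0], [433.8, -382.6, 28.0], [649.0, -283.0, 28.0], [655.2, -330.8, 28.0], [478.1, -330.0, 28.0], [483.7, -366.6, 28.0], [554.4, -311.5, 28.0], [563.5, -345.2, 28.0]]
2.4 [598.44150266 -30.75608293 342.19911832] [ 0.36748974  0.3207881  -0.47738795  1.50971134  0.14960642  1.34784305
 -0.11801881]
```

View pics/w2.png

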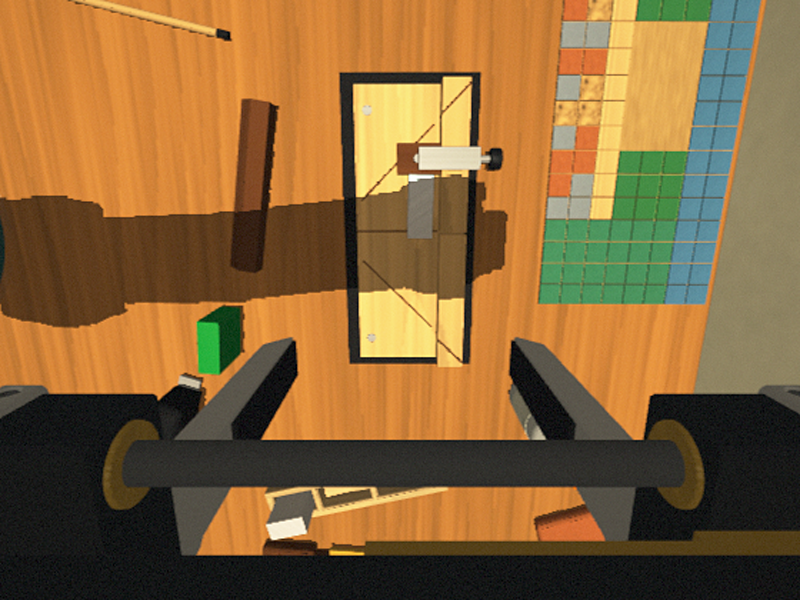

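The view shows the block's top at about (409–433, 178–238), the stop at (407,158) with its strap to (500,158), the fence's front top edge from (443,78) to (437,365), and the strip from (258,100) to (247,270).

```bash
python3 - <<'E'
from h import *
d=np.load("pics/w2.npz");c=(d["K"],d["M"],d["o"]);s=.7
def P(n,z,l): print(n,[np.round(ray(c,u*s,v*s,z)[:2],1).tolist() for u,v in l])
P("fencetop",48,[(443,78),(437,365),(475,80),(462,366)])
P("bed",18,[(352,83),(360,357)])
P("block",82,[(409,178),(433,178),(408,237),(432,238)])
P("stop",46,[(397,144),(397,172),(414,173)])
P("strip bot",0,[(232,268)]);P("strip top",26,[(240,98),(271,102),(261,271)])
P("slot@bed",18,[(358,231),(436,233)])
im=d["im"][40:270,140:350,::-1]
cv2.imwrite("pics/crop2.png",cv2.resize(im,(548,600),interpolation=cv2.INTER_CUBIC))
E
```

```text
fencetop [[636.7, 145.7], [637.9, -149.6], [667.5, 144.1], [666.1, -150.7]]
bed [[546.1, 147.6], [548.1, -152.3]]
block [[604.3, 52.3], [626.8, 52.4], [603.7, -2.6], [627.0, -3.5]]
stop [[592.6, 85.9], [592.6, 59.1], [609.8, 58.2]]
strip bot [[398.0, -48.2]]
strip top [[432.8, 131.4], [464.0, 127.8], [440.4, -46.9]]
slot@bed [[549.0, -2.9], [635.7, -4.7]]
```

View pics/crop2.png

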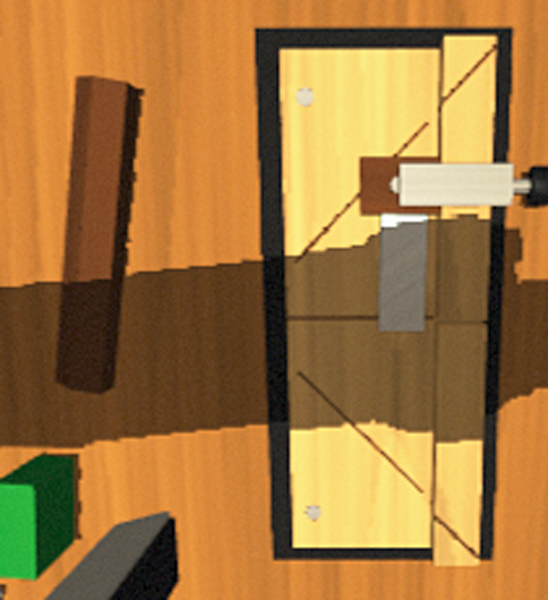

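Call:
carry_out --plan '[{"dp": [0.085,0.285,-0.8],"angular": [0,0,0]},{"dp": [0.085,0.285,-0.8],"angular": [0,0,0]},{"dp": [0.085,0.285,-0.8],"angular": [0,0,0]},{"dp": [0.085,0.285,-0.8],"angular": [0,0,0]}]'

```text
t: 2.95
tool_pos: [614.1, 26.7, 180.0]
tcp_rot: [0.705, 0.709, -0.002, -0.002]
wrist_force: [-0.1, -0.9, 1.2]
grip_width: 93.6
finger_force: 0.0
```

Call:
carry_out --plan '[{"dp": [0,0,-0.3],"angular": [0,0,0]},{"dp": [0,0,-0.5],"angular": [0,0,0]},{"dp": [0,0,-0.56],"angular": [0,0,0]},{"dp": [0,0,-0.56],"angular": [0,0,0]}]'

```text
t: 3.45
tool_pos: [616.3, 26.6, 72.0]
tcp_rot: [0.705, 0.709, 0.0, 0.001]
wrist_force: [0.6, 0.4, 1.5]
grip_width: 94.0
finger_force: 0.0
```

```bash
python3 - <<'E'
from h import *
s=env.get_state();print(s["t"],s["tool_pos"],s["tcp_rot"],s["joint_pos"],s["wrist_force"]);shot("w3")
E
```

```text
3.45 [616.32964349  26.57592835  72.00393779] [7.05360585e-01 7.08848394e-01 3.13869500e-04 5.48108727e-04] [ 0.22127962  0.6139094  -0.42375475  1.7369674   0.31908108  0.85810614
 -0.3395044 ] [0.5625258  0.40072332 1.50415789]
```

View pics/w3.png

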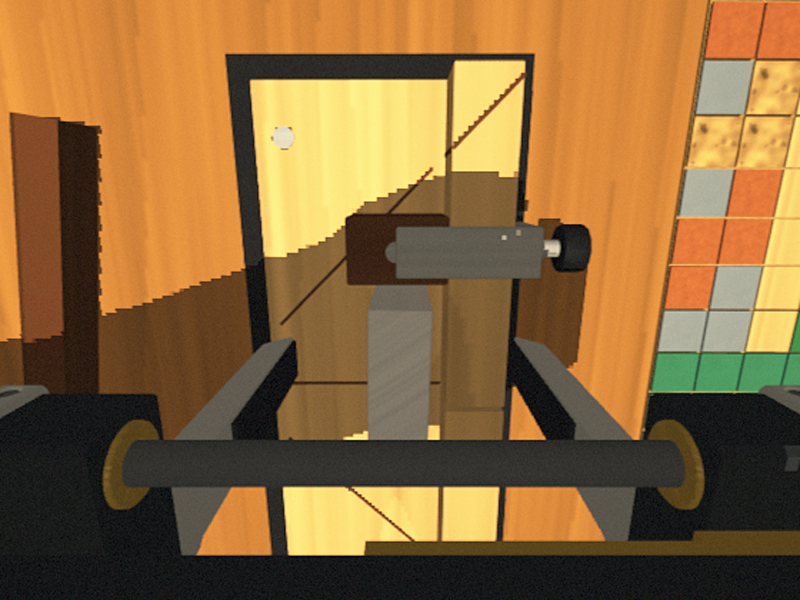

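The block is centred between the fingers: its top runs x 368–432, with its axis at 400. Closing.

Call:
carry_out --plan '[{"dp": [0,0,0],"angular": [0,0,0]},{"dp": [0,0,0],"angular": [0,0,0]},{"dp": [0,0,0],"angular": [0,0,0]},{"dp": [0,0,0],"angular": [0,0,0]},{"dp": [0,0,0],"angular": [0,0,0]}]' --hand 255 --squeeze 40

```text
t: 4.12
tool_pos: [615.4, 27.5, 70.4]
tcp_rot: [0.705, 0.709, -0.0, -0.0]
wrist_force: [0.2, 0.0, -0.3]
grip_width: 47.3
finger_force: 0.0
```

Call:
carry_out --plan '[{"dp": [0,0,0],"angular": [0,0,0]},{"dp": [0,0,0],"angular": [0,0,0]},{"dp": [0,0,0],"angular": [0,0,0]}]'

```text
t: 4.5
tool_pos: [615.4, 27.5, 70.4]
tcp_rot: [0.705, 0.709, -0.0, -0.0]
wrist_force: [-0.1, -0.8, -0.0]
grip_width: 23.9
finger_force: 40.0
```

Call:
carry_out --plan '[{"dp": [0,0,0.1],"angular": [0,0,0]},{"dp": [0,0,0.35],"angular": [0,0,0]},{"dp": [0,0,0.65],"angular": [0,0,0]},{"dp": [-0.05,-0.2,0.65],"angular": [0,0,0]},{"dp": [-0.1,-0.5,0.65],"angular": [0,0,-0.2]}]'

```text
t: 5.12
tool_pos: [595.5, -72.0, 202.5]
tcp_rot: [0.758, 0.652, 0.001, 0.001]
wrist_force: [0.0, -0.4, -3.8]
grip_width: 23.6
finger_force: 40.0
```

Call:
carry_out --plan '[{"dp": [-0.2,-0.9,0],"angular": [0,0,-1]},{"dp": [-0.2,-0.9,0],"angular": [0,0,-1]},{"dp": [-0.2,-0.9,0],"angular": [0,0,-1]},{"dp": [-0.2,-0.9,0],"angular": [0,0,-1]},{"dp": [-0.2,-0.9,0],"angular": [0,0,-1]}]'

```text
t: 5.75
tool_pos: [555.5, -252.3, 201.5]
tcp_rot: [0.95, 0.312, 0.0, 0.0]
wrist_force: [0.6, 0.8, -3.0]
grip_width: 23.8
finger_force: 40.0
```

Call:
carry_out --plan '[{"dp": [-0.15,-0.42,0],"angular": [0,0,-0.51]},{"dp": [-0.15,-0.42,0],"angular": [0,0,-0.51]},{"dp": [-0.15,-0.42,0],"angular": [0,0,-0.51]},{"dp": [-0.15,-0.42,0],"angular": [0,0,-0.51]}]'

```text
t: 6.25
tool_pos: [526.3, -334.8, 200.8]
tcp_rot: [0.993, 0.12, 0.0, -0.0]
wrist_force: [-0.9, 0.1, -2.5]
grip_width: 23.8
finger_force: 40.0
```

```bash
python3 - <<'E'
from h import *
s=env.get_state();print(s["t"],s["tool_pos"],s["tcp_rot"],s["joint_pos"],s["wrist_force"],s["grip_width"]);shot("w4")
print(np.degrees(2*np.arctan2(s["tcp_rot"][1],s["tcp_rot"][0])))
E
```

```text
6.25 [ 526.30083892 -334.8264936   200.78305136] [ 9.92820287e-01  1.19614710e-01  2.76474184e-04 -3.49141896e-04] [ 0.59720858  0.43777836 -0.105715    1.63611307  0.04999282  1.07033011
 -0.85359555] [-0.89505319  0.06240659 -2.49126277] 23.769302057773043
13.739735233738912
```

View pics/w4.png

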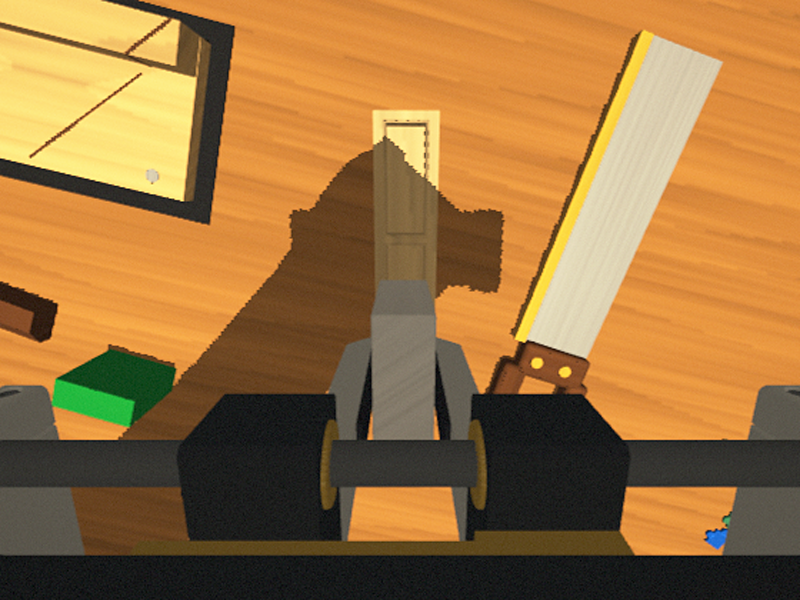

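The view shows the rack's far end at (373,111)–(440,111), the 75 pocket with its near edge at row 234, and the 60 pocket's far edge at row 244. The held block hides the rest of that pocket. Measuring along the rack axis.

```bash
python3 - <<'E'
from h import *
d=np.load("pics/w4.npz");c=(d["K"],d["M"],d["o"]);s=.7
g=lambda u,v,z=28:ray(c,u*s,v*s,z)[:2]
A,B=g(373,111),g(440,111);C,D=g(375,278),g(436.5,288)
print(A,B,C,D,[np.degrees(np.arctan2(*(x-y)[::-1])) for x,y in((A,C),(B,D))],np.linalg.norm(A-B))
a=np.radians(13.3);X=np.array([np.cos(a),np.sin(a)]);print("pocket2 from end",(A+B)/2-X*130, "by wall",g(406,244)-X*33, g(407,234)-X*41, "p3 far", g(407,121)-X*(81+8+33))
# held block: bottom far-end edge
K,M,o=c;im=d["im"]
print("block top corners", g(376,316,212.8),g(436,316,212.8),"bottom?",g(377,281,148.8),g(433,281,148.8))
E
```

```text
[ 644.5288215  -283.26882622] [ 655.89957297 -329.8833586 ] [ 526.10789818 -311.68474085] [ 529.80409362 -360.64438791] [np.float64(13.49339692181275), np.float64(13.709548933807188)] 47.98133614581794
pocket2 from end [ 523.70094378 -336.48255824] by wall [ 525.65927058 -336.55135207] [ 525.48014761 -337.30836747] p3 far [ 525.08052621 -336.59408213]
block top corners [ 551.25881206 -318.4445438 ] [ 556.36946535 -339.33063823] bottom? [ 550.07598152 -315.17988708] [ 556.75267706 -342.48195166]
```

Call:
carry_out --plan '[{"dp": [0,-0.006,-0.25],"angular": [0,0,0]},{"dp": [0,-0.006,-0.5],"angular": [0,0,0]},{"dp": [0,-0.006,-0.57],"angular": [0,0,0]},{"dp": [0,-0.006,-0.57],"angular": [0,0,0]},{"dp": [0,-0.006,-0.57],"angular": [0,0,0]}]'

```text
t: 6.92
tool_pos: [526.6, -338.0, 88.5]
tcp_rot: [0.993, 0.117, 0.001, 0.001]
wrist_force: [1.1, -0.7, -2.7]
grip_width: 23.7
finger_force: 40.0
```

```bash
python3 - <<'E'
from h import *
s=env.get_state();print(s["t"],s["tool_pos"],s["wrist_force"],np.degrees(2*np.arctan2(s["tcp_rot"][1],s["tcp_rot"][0])))
shot("w5")
E
```

```text
6.925 [ 526.62111775 -338.03025869   88.47651851] [ 1.07203113 -0.65869858 -2.72683057] 13.4572795355777
```

View pics/w5.png

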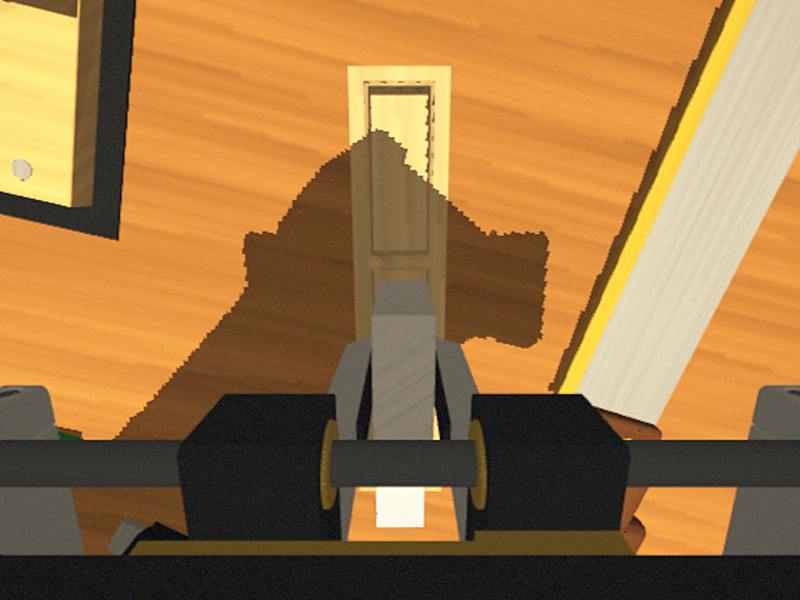

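Nearly aligned: the block's bottom far edge is at (377–433, 281), and the pocket's far edge is at row 270 with sides near 370 and 432.

```bash
python3 - <<'E'
from h import *
d=np.load("pics/w5.npz");c=(d["K"],d["M"],d["o"]);s=.7
a=np.radians(13.5);X=np.array([np.cos(a),np.sin(a)]);Y=np.array([-X[1],X[0]])
T=np.array([526.6,-338.0])
def L(n,u,v,z=28): p=ray(c,u*s,v*s,z)[:2]-T;print(n,np.round([p@X,p@Y],1))
L("end l",348,66);L("end r",450,66);L("p3 far",400,82);L("p3 near",402,253);L("p2 far",402,270)
L("p3 sideL",366,84);L("p3 sideR",434,84);L("rackL",356,330);L("rackR",444,340);L("p3 sideL near",371,250);L("p3 sideR near",430,250)
L("bl",377,281,36);L("br",433,281,36)
im=d["im"][160:240,220:340,::-1];cv2.imwrite("pics/crop5.png",cv2.resize(im,(780,520),interpolation=cv2.INTER_CUBIC))
E
```

```text
end l [128.   25.7]
end r [127.9 -21.7]
p3 far [121.1   1.5]
p3 near [40.8  0.7]
p2 far [31.9  0.7]
p3 sideL [120.3  17.5]
p3 sideR [120.3 -14.4]
rackL [-0.7 25.5]
rackR [ -6.4 -21.9]
p3 sideL near [42.3 16.6]
p3 sideR near [ 42.3 -13.7]
bl [27.7 13.3]
br [ 27.7 -14.9]
```

Call:
carry_out --plan '[{"dp": [0.003,0.012,-0.005],"angular": [0,0,0]},{"dp": [0.003,0.012,-0.005],"angular": [0,0,0]},{"dp": [0.003,0.012,-0.005],"angular": [0,0,0]}]'

```text
t: 7.35
tool_pos: [526.1, -335.3, 85.7]
tcp_rot: [0.993, 0.117, 0.0, 0.0]
wrist_force: [-0.3, -0.1, -2.5]
grip_width: 23.7
finger_force: 40.0
```

Call:
carry_out --plan '[{"dp": [0.005,0,0],"angular": [0,0,0]},{"dp": [0.005,0,-0.02],"angular": [0,0,0]},{"dp": [0.005,0,-0.04],"angular": [0,0,0]},{"dp": [0.005,0,-0.06],"angular": [0,0,0]},{"dp": [0.005,0,-0.06],"angular": [0,0,0]}]'

```text
t: 7.98
tool_pos: [526.8, -335.2, 72.9]
tcp_rot: [0.993, 0.117, -0.0, -0.0]
wrist_force: [0.4, 0.0, -3.0]
grip_width: 23.7
finger_force: 40.0
```

In the pocket with no contact force. Continuing down.

Call:
carry_out --plan '[{"dp": [0,0,-0.025],"angular": [0,0,0]},{"dp": [0,0,-0.05],"angular": [0,0,0]},{"dp": [0,0,-0.065],"angular": [0,0,0]},{"dp": [0,0,-0.07],"angular": [0,0,0]},{"dp": [0,0,-0.07],"angular": [0,0,0]}]'

```text
t: 8.6
tool_pos: [527.1, -335.3, 59.4]
tcp_rot: [0.993, 0.117, -0.0, -0.0]
wrist_force: [-0.8, 0.2, -3.1]
grip_width: 24.2
finger_force: 40.0
```

Call:
carry_out --plan '[{"dp": [0,0,-0.006],"angular": [0,0,0]},{"dp": [0,0,-0.006],"angular": [0,0,0]}]'

```text
t: 8.85
tool_pos: [527.2, -335.4, 58.4]
tcp_rot: [0.993, 0.117, 0.0, 0.0]
wrist_force: [-0.2, -0.0, -1.0]
grip_width: 23.8
finger_force: 40.0
```

Call:
carry_out --plan '[{"dp": [0,0,0],"angular": [0,0,0]},{"dp": [0,0,0],"angular": [0,0,0]},{"dp": [0,0,0],"angular": [0,0,0]},{"dp": [0,0,0],"angular": [0,0,0]}]' --hand 110

```text
t: 9.35
tool_pos: [527.1, -335.3, 58.2]
tcp_rot: [0.993, 0.117, -0.0, -0.0]
wrist_force: [-0.3, 0.5, -0.5]
grip_width: 53.1
finger_force: 0.0
```

Call:
carry_out --plan '[{"dp": [0,0,0.1],"angular": [0,0,0]},{"dp": [0,0,0.3],"angular": [0,0,0]},{"dp": [0,0,0.6],"angular": [0,0,0]},{"dp": [0,0,0.8],"angular": [0,0,0]},{"dp": [0,0.2,0.9],"angular": [0,0,0]}]'

```text
t: 9.98
tool_pos: [527.0, -297.5, 242.0]
tcp_rot: [0.993, 0.115, 0.001, 0.002]
wrist_force: [-0.0, -0.4, -1.3]
grip_width: 53.6
finger_force: 0.0
```

Block released and standing home; I'll verify it from the side camera. Now to the strip.

Call:
carry_out --plan '[{"dp": [-0.25,1,0],"angular": [0,0,0.9]},{"dp": [-0.25,1,0],"angular": [0,0,0.9]},{"dp": [-0.25,1,0],"angular": [0,0,0.9]},{"dp": [-0.25,1,0],"angular": [0,0,0.9]},{"dp": [-0.25,1,0],"angular": [0,0,0.9]}]'

```text
t: 10.6
tool_pos: [477.1, -94.3, 239.7]
tcp_rot: [0.891, 0.454, 0.001, 0.001]
wrist_force: [0.7, -1.2, 0.8]
grip_width: 53.6
finger_force: 0.0
```

Call:
carry_out --plan '[{"dp": [-0.21,0.66,-0.2],"angular": [0,0,0.63]},{"dp": [-0.21,0.66,-0.2],"angular": [0,0,0.63]},{"dp": [-0.21,0.66,-0.2],"angular": [0,0,0.63]},{"dp": [-0.21,0.66,-0.2],"angular": [0,0,0.63]},{"dp": [-0.21,0.66,-0.2],"angular": [0,0,0.63]}]'

```text
t: 11.22
tool_pos: [435.8, 35.3, 198.7]
tcp_rot: [0.755, 0.656, 0.0, 0.0]
wrist_force: [0.5, -0.1, 0.2]
grip_width: 53.3
finger_force: 0.0
```

```bash
python3 - <<'E'
from h import *
s=env.get_state();print(s["t"],s["tool_pos"],s["joint_pos"],np.degrees(2*np.arctan2(s["tcp_rot"][1],s["tcp_rot"][0])))
im,c=shot("w6")
sd=eyes.snapshot("side");
a=cv2.resize(im[...,::-1],(560,420));b=cv2.resize(sd[110:200,290:400,::-1],(240,196),interpolation=cv2.INTER_CUBIC)
o=np.zeros((420,800,3),np.uint8);o[:,:560]=a;o[:196,560:]=b;cv2.imwrite("pics/c6.png",o)
E
```

```text
11.225 [435.81404964  35.2975192  198.72673561] [ 0.30278595  0.13030199 -0.4855625   2.0696833   0.07462191  0.95734081
 -0.3631005 ] 81.93006854233582
```

View pics/c6.png

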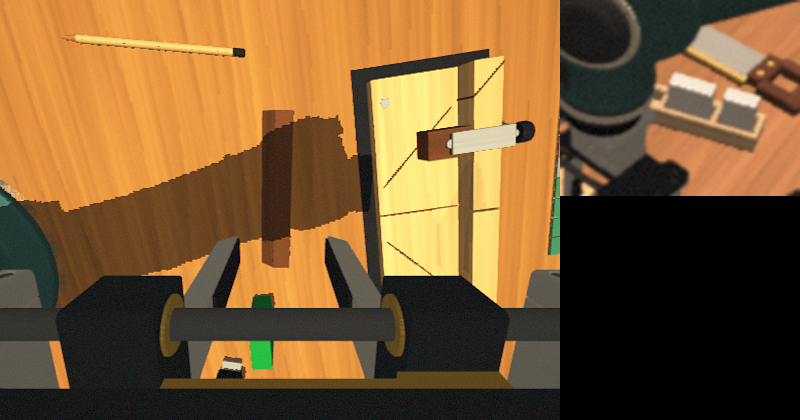

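The inset shows the 60 block standing in its pocket behind the 45 block. The strip runs from (262–294,110) to (263–290,267) in the wrist view.

```bash
python3 - <<'E'
from h import *
d=np.load("pics/w6.npz");c=(d["K"],d["M"],d["o"])
g=lambda u,v,z:ray(c,u,v,z)[:2]
a,b=g(294,110.5,26),g(290,268,26);print("back",a,b,np.linalg.norm(a-b),np.degrees(np.arctan2(-(a-b)[0],(a-b)[1])))
e,f=g(262,110,11),g(263,264.5,11);print("lip",e,f,np.linalg.norm(e-f),np.degrees(np.arctan2(-(e-f)[0],(e-f)[1])))
m=(a+b)/2;n=(e+f)/2;print(m,n,np.linalg.norm(m-n),(m+n)/2)
# mitre check: fence front-top edge, stop
print("fence",[g(u,v,48) for u,v in((474,65),(473,300))],"stop rt",g(419,160,46),g(450,158,46))
E
```

```text
back [462.09161881 127.62058536] [433.90667866 -49.20856223] 179.06126965235953 -9.05624062433452
lip [428.19011555 134.01733646] [400.76136212 -46.78175406] 182.86784203435172 -8.626475645729812
[447.99914873  39.20601157] [414.47573884  43.6177912 ] 33.81246531378117 [431.23744379  41.41190138]
fence [array([635.16246323, 142.93211617]), array([ 637.44331187, -108.14396321])] stop rt [581.71692026  60.40811742] [613.22872798  57.97511642]
```

Call:
carry_out --plan '[{"dp": [-0.023,0.03,-0.2],"angular": [0,0,-0.016]},{"dp": [-0.023,0.03,-0.45],"angular": [0,0,-0.016]},{"dp": [-0.023,0.03,-0.65],"angular": [0,0,-0.016]},{"dp": [-0.023,0.03,-0.65],"angular": [0,0,-0.016]},{"dp": [-0.023,0.03,-0.65],"angular": [0,0,-0.016]}]'

```text
t: 11.95
tool_pos: [431.3, 42.5, 69.5]
tcp_rot: [0.758, 0.653, 0.0, 0.0]
wrist_force: [0.7, -0.6, 0.2]
grip_width: 53.5
finger_force: 0.0
```

```bash
python3 - <<'E'
from h import *
s=env.get_state();print(s["t"],s["tool_pos"],np.degrees(2*np.arctan2(s["tcp_rot"][1],s["tcp_rot"][0])))
shot("w7")
E
```

```text
11.95 [431.32620901  42.48604722  69.51889398] 81.4701785327679
```

View pics/w7.png

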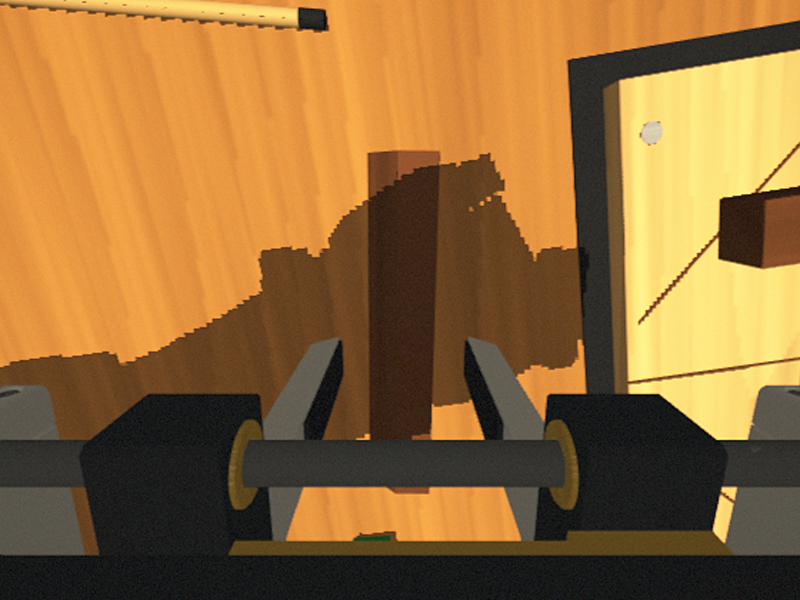

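The strip sits centred between the fingers: 369–436 px, against finger tips at 342 and 466. That was my eleventh picture, one over the limit of ten, so I'll view no more and rely on forces and measured numbers.

Call:
carry_out --plan '[{"dp": [0,0,-0.12],"angular": [0,0,0]},{"dp": [0,0,-0.2],"angular": [0,0,0]},{"dp": [0,0,-0.238],"angular": [0,0,0]},{"dp": [0,0,-0.238],"angular": [0,0,0]}]'

```text
t: 12.5
tool_pos: [430.5, 42.7, 20.7]
tcp_rot: [0.757, 0.653, -0.0, -0.0]
wrist_force: [0.0, 0.2, 0.5]
grip_width: 53.4
finger_force: 0.0
```

Call:
carry_out --plan '[{"dp": [0,0,0],"angular": [0,0,0]},{"dp": [0,0,0],"angular": [0,0,0]},{"dp": [0,0,0],"angular": [0,0,0]},{"dp": [0,0,0],"angular": [0,0,0]},{"dp": [0,0,0],"angular": [0,0,0]}]' --hand 255 --squeeze 20

```text
t: 13.12
tool_pos: [430.7, 42.7, 21.0]
tcp_rot: [0.757, 0.653, 0.0, 0.0]
wrist_force: [-1.3, -0.3, 8.0]
grip_width: 33.8
finger_force: 20.0
```

Call:
carry_out --plan '[{"dp": [0,0,0.1],"angular": [0,0,0]},{"dp": [0,0,0.3],"angular": [0,0,0]},{"dp": [0,0,0.5],"angular": [0,0,0]},{"dp": [0.2,-0.1,0.5],"angular": [0,0,0.1]},{"dp": [0.4,-0.2,0.5],"angular": [0,0,0.197]}]'

```text
t: 13.75
tool_pos: [511.8, 1.9, 121.6]
tcp_rot: [0.704, 0.711, 0.0, 0.001]
wrist_force: [0.3, 0.0, -0.0]
grip_width: 33.8
finger_force: 20.0
```

Call:
carry_out --plan '[{"dp": [0.2,-0.1,0],"angular": [0,0,0]},{"dp": [0.43,-0.19,0],"angular": [0,0,0]},{"dp": [0.43,-0.19,0],"angular": [0,0,0]},{"dp": [0.43,-0.19,0],"angular": [0,0,0]},{"dp": [0.43,-0.19,0],"angular": [0,0,0]}]'

```text
t: 14.38
tool_pos: [595.8, -34.9, 120.8]
tcp_rot: [0.704, 0.71, -0.0, -0.0]
wrist_force: [-0.2, -0.4, -1.5]
grip_width: 33.8
finger_force: 20.0
```

```bash
python3 - <<'E'
from h import *
s=env.get_state();print(s["t"],s["tool_pos"],s["wrist_force"],s["grip_width"],R.from_quat(s["tcp_rot"]).as_matrix().round(4).tolist(),np.degrees(2*np.arctan2(s["tcp_rot"][1],s["tcp_rot"][0])))
E
```

```text
14.375 [595.77483008 -34.86847261 120.80453518] [-0.24151435 -0.3695762  -1.4529334 ] 33.80696834626481 [[-0.0078, 1.0, -0.0003], [1.0, 0.0078, -0.0002], [-0.0002, -0.0003, -1.0]] 90.44641782325851
```

Call:
carry_out --plan '[{"dp": [0,0,-0.2],"angular": [0,0,0]},{"dp": [0,0,-0.35],"angular": [0,0,0]},{"dp": [0,0,-0.38],"angular": [0,0,0]},{"dp": [0,0,-0.4],"angular": [0,0,0]},{"dp": [0,0,-0.4],"angular": [0,0,0]}]'

```text
t: 15.0
tool_pos: [596.9, -35.3, 41.6]
tcp_rot: [0.705, 0.71, 0.0, 0.0]
wrist_force: [-0.4, 0.0, -0.1]
grip_width: 33.8
finger_force: 20.0
```

Call:
carry_out --plan '[{"dp": [0,0,-0.005],"angular": [0,0,0]},{"dp": [0,0,-0.01],"angular": [0,0,0]},{"dp": [0,0,-0.01],"angular": [0,0,0]}]'

```text
t: 15.38
tool_pos: [596.7, -35.4, 39.0]
tcp_rot: [0.705, 0.71, 0.0, 0.0]
wrist_force: [-0.4, -0.2, 5.5]
grip_width: 33.5
finger_force: 20.0
```

Call:
carry_out --plan '[{"dp": [0,0.005,0.003],"angular": [0,0,0]},{"dp": [0,0.01,0.003],"angular": [0,0,0]},{"dp": [0,0.015,0.003],"angular": [0,0,0]},{"dp": [0,0.015,0.003],"angular": [0,0,0]}]'

```text
t: 15.88
tool_pos: [596.4, -32.2, 39.2]
tcp_rot: [0.705, 0.71, -0.0, -0.0]
wrist_force: [0.3, 0.4, -0.4]
grip_width: 33.4
finger_force: 20.0
```

Call:
carry_out --plan '[{"dp": [0,0.004,0],"angular": [0,0,0]},{"dp": [0,0.004,0],"angular": [0,0,0]}]'

```text
t: 16.12
tool_pos: [596.4, -31.9, 39.2]
tcp_rot: [0.705, 0.709, -0.0, 0.0]
wrist_force: [0.3, -3.0, -1.0]
grip_width: 33.4
finger_force: 20.0
```

Call:
carry_out --plan '[{"dp": [0,0.004,0],"angular": [0,0,0]},{"dp": [0,0.004,0],"angular": [0,0,0]}]'

```text
t: 16.38
tool_pos: [596.4, -31.8, 39.2]
tcp_rot: [0.705, 0.709, -0.001, 0.0]
wrist_force: [-0.8, -7.0, -0.1]
grip_width: 33.8
finger_force: 20.0
```

The left end is against the stop, with 7 N reading. Releasing.

Call:
carry_out --plan '[{"dp": [0,0,-0.002],"angular": [0,0,0]},{"dp": [0,0,-0.002],"angular": [0,0,0]},{"dp": [0,0,-0.002],"angular": [0,0,0]},{"dp": [0,0,-0.002],"angular": [0,0,0]}]' --hand 138

```text
t: 16.88
tool_pos: [596.5, -30.6, 38.8]
tcp_rot: [0.705, 0.71, -0.0, -0.0]
wrist_force: [0.3, -0.1, 0.4]
grip_width: 43.0
finger_force: 0.0
```

Call:
carry_out --plan '[{"dp": [0,0,0.05],"angular": [0,0,0]},{"dp": [0,0,0.15],"angular": [0,0,0]},{"dp": [0,0,0.3],"angular": [0,0,0]},{"dp": [0,0,0.3],"angular": [0,0,0]}]'

```text
t: 17.38
tool_pos: [598.0, -30.7, 102.3]
tcp_rot: [0.705, 0.71, 0.001, 0.002]
wrist_force: [-1.1, 0.2, -1.4]
grip_width: 43.1
finger_force: 0.0
```

Call:
carry_out --plan '[{"dp": [-0.26,0,0],"angular": [0,0,0]},{"dp": [-0.26,0,0],"angular": [0,0,0]},{"dp": [-0.26,0,0],"angular": [0,0,0]},{"dp": [-0.26,0,0],"angular": [0,0,0]},{"dp": [-0.26,0,0],"angular": [0,0,0]}]' --hand 255 --squeeze 40

```text
t: 18.0
tool_pos: [545.0, -30.6, 98.8]
tcp_rot: [0.705, 0.71, 0.0, -0.0]
wrist_force: [-0.3, -0.6, 0.6]
grip_width: 0.4
finger_force: 0.0
```

Call:
carry_out --plan '[{"dp": [0,0,-0.15],"angular": [0,0,0]},{"dp": [0,0,-0.24],"angular": [0,0,0]},{"dp": [0,0,-0.24],"angular": [0,0,0]},{"dp": [0,0,-0.24],"angular": [0,0,0]}]'

```text
t: 18.5
tool_pos: [544.9, -30.6, 51.4]
tcp_rot: [0.705, 0.71, 0.0, 0.0]
wrist_force: [-0.1, 0.4, -0.0]
grip_width: 0.5
finger_force: 0.0
```

```bash
python3 - <<'E'
from h import *
s=env.get_state();print(s["t"],s["tool_pos"],s["wrist_force"],s["grip_width"],s["joint_pos"])
im,c=shot("w8")
# strip = dark reddish pixels; scan rows for extents; predicted corners for check
ctr=np.array([596.5,-32.2]);a=np.radians(.4);X=np.array([np.cos(a),np.sin(a)]);Y=np.array([-X[1],X[0]])
for z,x in((29,-17),(44,17)):
    print(z,x,proj(c,[[*(ctr+X*x+Y*y),z] for y in(90,60,30)]).round(1).tolist())
for v in (150,170,190,210,230,250): print(v,[tuple(int(k) for k in im[v,u]) for u in range(190,330,8)])
E
```

```text
18.5 [544.879799   -30.59222767  51.40407902] [-0.14163284  0.37604448 -0.01269164] 0.46595682703720126 [ 0.33039434  0.54062078 -0.41403426  1.92710719  0.31339443  0.73632118
 -0.25831899]
29 -17 [[341.8, 104.2], [339.4, 157.1], [337.1, 205.9]]
44 17 [[411.9, 101.5], [406.2, 159.2], [400.9, 212.0]]
150 [(240, 158, 66), (231, 152, 68), (238, 158, 67), (237, 156, 68), (230, 148, 60), (233, 148, 67), (235, 155, 70), (189, 118, 52), (112, 72, 36), (22, 21, 27), (19, 13, 15), (29, 28, 31), (132, 97, 55), (102, 70, 36), (151, 113, 64), (138, 105, 62), (141, 107, 57), (140, 107, 61)]
170 [(239, 161, 70), (96, 63, 35), (108, 70, 36), (107, 67, 33), (102, 66, 37), (102, 65, 32), (109, 70, 39), (104, 67, 34), (109, 69, 31), (42, 28, 21), (21, 25, 16), (13, 4, 13), (130, 97, 54), (148, 106, 57), (145, 107, 58), (137, 102, 57), (144, 108, 62), (137, 105, 55)]
190 [(109, 71, 34), (106, 69, 33), (111, 75, 38), (109, 69, 34), (103, 66, 35), (105, 71, 35), (103, 68, 35), (107, 71, 34), (108, 71, 34), (63, 47, 29), (18, 18, 17), (26, 28, 24), (140, 104, 57), (154, 116, 65), (146, 108, 62), (134, 98
[... 171 characters left out ...]
, 33), (75, 49, 15), (5, 12, 16), (23, 16, 21), (146, 110, 64), (153, 115, 63), (146, 110, 62), (141, 109, 59), (146, 107, 64), (144, 109, 63)]
230 [(110, 70, 32), (108, 68, 26), (104, 64, 29), (113, 71, 35), (100, 63, 30), (104, 69, 31), (102, 60, 32), (104, 67, 29), (107, 69, 34), (83, 58, 28), (27, 26, 28), (11, 16, 19), (145, 106, 61), (155, 114, 64), (145, 109, 58), (143, 106, 59), (140, 104, 57), (137, 99, 56)]
250 [(109, 71, 32), (109, 69, 32), (106, 69, 33), (106, 65, 31), (101, 67, 34), (108, 73, 40), (103, 67, 35), (103, 67, 33), (105, 68, 36), (102, 98, 87), (100, 96, 83), (105, 97, 84), (105, 101, 86), (102, 94, 85), (104, 100, 87), (145, 108, 63), (141, 103, 55), (139, 104, 56)]
```

Call:
carry_out --plan '[{"dp": [0.08,0,0],"angular": [0,0,0]},{"dp": [0.1,0,0],"angular": [0,0,0]},{"dp": [0.11,0,0],"angular": [0,0,0]},{"dp": [0.12,0,0],"angular": [0,0,0]},{"dp": [0.12,0,0],"angular": [0,0,0]}]'

```text
t: 19.18
tool_pos: [568.4, -30.7, 50.9]
tcp_rot: [0.705, 0.71, -0.0, 0.0]
wrist_force: [-0.1, -0.4, 0.3]
grip_width: 0.2
finger_force: 0.0
```

Call:
carry_out --plan '[{"dp": [0.01,0,0],"angular": [0,0,0]},{"dp": [0.02,0,0],"angular": [0,0,0]},{"dp": [0.03,0,0],"angular": [0,0,0]},{"dp": [0.04,0,0],"angular": [0,0,0]}]'

```text
t: 19.68
tool_pos: [576.6, -30.7, 50.8]
tcp_rot: [0.705, 0.71, -0.0, -0.0]
wrist_force: [-0.4, 0.4, 0.1]
grip_width: 0.3
finger_force: 0.0
```

Call:
carry_out --plan '[{"dp": [0.015,0,0],"angular": [0,0,0]},{"dp": [0.03,0,0],"angular": [0,0,0]},{"dp": [0.045,0,0],"angular": [0,0,0]},{"dp": [0.06,0,0],"angular": [0,0,0]},{"dp": [0.06,0,0],"angular": [0,0,0]}]'

```text
t: 20.3
tool_pos: [588.7, -30.7, 50.8]
tcp_rot: [0.705, 0.71, 0.0, -0.0]
wrist_force: [0.7, -0.1, -1.0]
grip_width: 0.5
finger_force: 0.0
```

Call:
carry_out --plan '[{"dp": [0.01,0,0],"angular": [0,0,0]},{"dp": [0.02,0,0],"angular": [0,0,0]},{"dp": [0.02,0,0],"angular": [0,0,0]}]'

```text
t: 20.68
tool_pos: [592.6, -30.7, 50.8]
tcp_rot: [0.705, 0.71, 0.0, 0.0]
wrist_force: [-0.0, -0.4, 0.1]
grip_width: 0.5
finger_force: 0.0
```

Call:
carry_out --plan '[{"dp": [0.008,0,0],"angular": [0,0,0]},{"dp": [0.016,0,0],"angular": [0,0,0]},{"dp": [0.02,0,0],"angular": [0,0,0]},{"dp": [0.02,0,0],"angular": [0,0,0]}]'

```text
t: 21.18
tool_pos: [596.5, -30.7, 50.8]
tcp_rot: [0.705, 0.71, -0.0, -0.0]
wrist_force: [-0.0, 0.2, 0.8]
grip_width: 0.7
finger_force: 0.0
```

Call:
carry_out --plan '[{"dp": [0.005,0,0],"angular": [0,0,0]},{"dp": [0.01,0,0],"angular": [0,0,0]},{"dp": [0.01,0,0],"angular": [0,0,0]}]'

```text
t: 21.55
tool_pos: [598.6, -30.7, 50.8]
tcp_rot: [0.705, 0.71, -0.0, 0.0]
wrist_force: [-0.8, -0.4, 0.5]
grip_width: 0.3
finger_force: 0.0
```

Now a numeric check that the strip is really being pushed along.

```bash
python3 - <<'E'
from h import *
im,c=shot("w9")
print(env.get_state()["wrist_force"])
g=lambda u,v,z:ray(c,u,v,z)[:2].round(1).tolist()
i=im.astype(int);yy=(i[...,0]-i[...,2])
for y in (45,30,20):   # mitre y sample lines: walk along world x on plane z=44, classify colour
    out=[]
    for x in range(570,646,3):
        u,v=proj(c,[[x,y,40]])[0].round().astype(int)
        out.append((x,tuple(i[v,u].tolist()) if 0<=v<420 and 0<=u<560 else None))
    print(y,out)
E
```

```text
[-0.06884396  0.19970812  0.20373559]
45 [(570, (136, 82, 48)), (573, (240, 187, 101)), (576, (254, 231, 127)), (579, (254, 231, 128)), (582, (254, 234, 130)), (585, (254, 238, 137)), (588, (254, 235, 131)), (591, (254, 236, 131)), (594, (254, 232, 127)), (597, (136, 81, 42)), (600, (126, 72, 39)), (603, (113, 62, 36)), (606, (108, 61, 35)), (609, (98, 58, 35)), (612, (60, 36, 20)), (615, (60, 35, 19)), (618, (65, 43, 28)), (621, (65, 39, 21)), (624, (68, 42, 27)), (627, (65, 42, 27)), (630, (66, 40, 24)), (633, (112, 83, 48)), (636, (105, 79, 45)), (639, (125, 97, 54)), (642, (117, 87, 51)), (645, (127, 94, 49))]
30 [(570, (254, 233, 126)), (573, (246, 191, 102)), (576, (137, 101, 55)), (579, (141, 104, 57)), (582, (143, 108, 58)), (585, (147, 111, 61)), (588, (141, 107, 58)), (591, (143, 108, 60)), (594, (138, 102, 55)), (597, (115, 87, 50)), (600, (61, 37, 26)), (603, (50, 31, 19)), (606, (55, 30, 15)), (609, (53, 29, 11)), (612, (60, 37, 16)), (615, (61, 36, 19)), (618, (62, 35, 14)), (621, (60, 38, 23)), (624, (66, 44, 31)), (627, (69, 47, 31)), (630, (64, 40, 19)), (633, (104, 80, 42)), (636, (108, 80, 45)), (639, (124, 92, 50)), (642, (118, 87, 50)), (645, (118, 87, 49))]
20 [(570, (142, 108, 61)), (573, (136, 100, 55)), (576, (142, 105, 62)), (579, (140, 104, 54)), (582, (141, 106, 61)), (585, (149, 111, 65)), (588, (142, 108, 62)), (591, (147, 107, 63)), (594, (140, 103, 56)), (597, (113, 83, 42)), (600, (60, 39, 26)), (603, (53, 27, 18)), (606, (55, 34, 9)), (609, (61, 41, 26)), (612, (57, 31, 12)), (615, (63, 33, 19)), (618, (60, 40, 28)), (621, (59, 33, 15)), (624, (62, 41, 19)), (627, (64, 41, 22)), (630, (61, 36, 24)), (633, (102, 75, 47)), (636, (107, 80, 44)), (639, (124, 93, 53)), (642, (113, 86, 47)), (645, (116, 88, 46))]
```

The strip has slid along square; it now spans about x 599–632, with the fence at 637. Continuing to contact.

Call:
carry_out --plan '[{"dp": [0.006,0,0],"angular": [0,0,0]},{"dp": [0.012,0,0],"angular": [0,0,0]},{"dp": [0.015,0,0],"angular": [0,0,0]},{"dp": [0.015,0,0],"angular": [0,0,0]}]'

```text
t: 22.1
tool_pos: [601.5, -30.7, 50.8]
tcp_rot: [0.705, 0.71, -0.0, -0.0]
wrist_force: [0.2, -0.6, -0.1]
grip_width: 0.3
finger_force: 0.0
```

Call:
carry_out --plan '[{"dp": [0.005,0,0],"angular": [0,0,0]},{"dp": [0.01,0,0],"angular": [0,0,0]},{"dp": [0.01,0,0],"angular": [0,0,0]}]'

```text
t: 22.48
tool_pos: [603.6, -30.7, 50.8]
tcp_rot: [0.705, 0.71, -0.0, 0.0]
wrist_force: [-0.0, 0.3, 0.7]
grip_width: 0.4
finger_force: 0.0
```

Call:
carry_out --plan '[{"dp": [0.005,0,0],"angular": [0,0,0]},{"dp": [0.01,0,0],"angular": [0,0,0]},{"dp": [0.01,0,0],"angular": [0,0,0]}]'

```text
t: 22.85
tool_pos: [604.3, -30.7, 50.8]
tcp_rot: [0.705, 0.71, -0.001, -0.001]
wrist_force: [-11.4, 0.6, 9.3]
grip_width: -0.0
finger_force: 7.2
```

Call:
carry_out --plan '[{"dp": [0.005,0,0],"angular": [0,0,0]},{"dp": [0.005,0,0],"angular": [0,0,0]}]'

```text
t: 23.1
tool_pos: [604.4, -30.7, 50.8]
tcp_rot: [0.705, 0.71, -0.002, -0.001]
wrist_force: [-18.6, -0.2, 17.3]
grip_width: 0.5
finger_force: 12.5
```

Fence contact is confirmed. Before the final push I'll nudge the right end lightly so the left end surely touches the stop.

Call:
carry_out --plan '[{"dp": [-0.04,0,0.02],"angular": [0,0,0]},{"dp": [-0.04,0,0.2],"angular": [0,0,0]},{"dp": [0.03,-0.25,0.2],"angular": [0,0,0]},{"dp": [0.05,-0.56,0.2],"angular": [0,0,0]},{"dp": [0.05,-0.56,0.2],"angular": [0,0,0]}]'

```text
t: 23.72
tool_pos: [616.0, -148.6, 90.6]
tcp_rot: [0.707, 0.707, -0.001, 0.001]
wrist_force: [-0.3, 0.2, -0.1]
grip_width: 0.4
finger_force: 0.0
```

Call:
carry_out --plan '[{"dp": [0,0,0],"angular": [0,0,0]},{"dp": [0,0,0],"angular": [0,0,0]}]'

```text
t: 23.98
tool_pos: [616.6, -141.1, 91.0]
tcp_rot: [0.704, 0.71, 0.0, -0.0]
wrist_force: [-0.6, -0.6, -1.4]
grip_width: 0.2
finger_force: 0.0
```

Call:
carry_out --plan '[{"dp": [0,0,-0.12],"angular": [0,0,0]},{"dp": [0,0,-0.23],"angular": [0,0,0]},{"dp": [0,0,-0.23],"angular": [0,0,0]},{"dp": [0,0.02,-0.23],"angular": [0,0,0]},{"dp": [0,0.03,-0.23],"angular": [0,0,0]}]'

```text
t: 24.6
tool_pos: [617.0, -136.2, 45.6]
tcp_rot: [0.704, 0.71, 0.0, 0.0]
wrist_force: [0.2, -0.1, 1.0]
grip_width: 0.5
finger_force: 0.0
```

Call:
carry_out --plan '[{"dp": [0,0.006,0],"angular": [0,0,0]},{"dp": [0,0.012,0],"angular": [0,0,0]},{"dp": [0,0.018,0],"angular": [0,0,0]},{"dp": [0,0.018,0],"angular": [0,0,0]}]'

```text
t: 25.1
tool_pos: [616.5, -133.1, 44.8]
tcp_rot: [0.705, 0.71, -0.0, -0.0]
wrist_force: [0.7, -0.4, 0.0]
grip_width: 0.5
finger_force: 0.0
```

Call:
carry_out --plan '[{"dp": [0,0.005,0],"angular": [0,0,0]},{"dp": [0,0.01,0],"angular": [0,0,0]},{"dp": [0,0.01,0],"angular": [0,0,0]}]'

```text
t: 25.48
tool_pos: [616.4, -132.2, 44.9]
tcp_rot: [0.705, 0.709, -0.0, 0.0]
wrist_force: [-0.0, -5.5, -0.3]
grip_width: 0.4
finger_force: 2.6
```

Call:
carry_out --plan '[{"dp": [0,0.005,0],"angular": [0,0,0]},{"dp": [0,0.005,0],"angular": [0,0,0]}]'

```text
t: 25.72
tool_pos: [616.4, -132.1, 44.9]
tcp_rot: [0.705, 0.709, -0.001, 0.001]
wrist_force: [0.2, -9.3, 0.3]
grip_width: 0.3
finger_force: 4.6
```

Call:
carry_out --plan '[{"dp": [0,0.005,0],"angular": [0,0,0]},{"dp": [0,0.005,0],"angular": [0,0,0]}]'

```text
t: 25.98
tool_pos: [616.3, -132.0, 44.9]
tcp_rot: [0.705, 0.709, -0.001, 0.001]
wrist_force: [1.5, -13.0, -0.9]
grip_width: 0.8
finger_force: 6.5
```

The left end is solidly on the stop (13 N, no further motion). Returning to the bevel for the final push.

Call:
carry_out --plan '[{"dp": [0,-0.05,0],"angular": [0,0,0]},{"dp": [0,-0.05,0.1],"angular": [0,0,0]},{"dp": [0,-0.05,0.25],"angular": [0,0,0]},{"dp": [-0.12,0.1,0.25],"angular": [0,0,0]},{"dp": [-0.12,0.35,0.25],"angular": [0,0,0]}]'

```text
t: 26.6
tool_pos: [591.8, -59.6, 96.5]
tcp_rot: [0.706, 0.709, 0.0, 0.001]
wrist_force: [1.0, 0.5, -0.6]
grip_width: 0.7
finger_force: 0.0
```

Call:
carry_out --plan '[{"dp": [0,0.145,0],"angular": [0,0,0]},{"dp": [0,0.145,0],"angular": [0,0,0]},{"dp": [0,0.145,0],"angular": [0,0,0]}]'

```text
t: 26.98
tool_pos: [592.8, -30.6, 95.6]
tcp_rot: [0.705, 0.71, 0.0, 0.0]
wrist_force: [0.2, -1.2, -0.3]
grip_width: 0.4
finger_force: 0.0
```

Call:
carry_out --plan '[{"dp": [0,0,-0.12],"angular": [0,0,0]},{"dp": [0,0,-0.22],"angular": [0,0,0]},{"dp": [0,0,-0.22],"angular": [0,0,0]},{"dp": [0.03,0,-0.22],"angular": [0,0,0]},{"dp": [0.045,0,-0.22],"angular": [0,0,0]}]'

```text
t: 27.6
tool_pos: [602.4, -30.2, 51.6]
tcp_rot: [0.705, 0.71, 0.0, 0.0]
wrist_force: [0.8, -0.3, -0.2]
grip_width: 0.4
finger_force: 0.0
```

Call:
carry_out --plan '[{"dp": [0.006,0,0],"angular": [0,0,0]},{"dp": [0.012,0,0],"angular": [0,0,0]},{"dp": [0.012,0,0],"angular": [0,0,0]}]'

```text
t: 27.98
tool_pos: [603.9, -30.1, 50.9]
tcp_rot: [0.705, 0.71, -0.0, 0.0]
wrist_force: [-0.3, 1.0, 0.7]
grip_width: 0.2
finger_force: 0.0
```

Call:
carry_out --plan '[{"dp": [0.005,0,0],"angular": [0,0,0]},{"dp": [0.01,0,0],"angular": [0,0,0]},{"dp": [0.01,0,0],"angular": [0,0,0]}]'

```text
t: 28.35
tool_pos: [604.4, -30.1, 50.9]
tcp_rot: [0.705, 0.71, -0.001, -0.001]
wrist_force: [-13.0, 1.5, 13.6]
grip_width: 0.3
finger_force: 9.0
```

Call:
carry_out --plan '[{"dp": [0.005,0.002,0],"angular": [0,0,0]},{"dp": [0.008,0.002,0],"angular": [0,0,0]},{"dp": [0.008,0.002,0],"angular": [0,0,0]}]'

```text
t: 28.72
tool_pos: [604.5, -30.1, 50.8]
tcp_rot: [0.705, 0.71, -0.003, -0.002]
wrist_force: [-24.2, -0.9, 25.1]
grip_width: 0.9
finger_force: 17.5
```

Call:
carry_out --plan '[{"dp": [0.003,0,0.003],"angular": [0,0,0]},{"dp": [0.005,0,0.005],"angular": [0,0,0]},{"dp": [0.005,0,0.005],"angular": [0,0,0]}]'

```text
t: 29.1
tool_pos: [604.5, -30.1, 50.9]
tcp_rot: [0.705, 0.71, -0.003, -0.003]
wrist_force: [-25.8, -0.5, 14.1]
grip_width: 0.5
finger_force: 14.1
```

Call:
carry_out --plan '[{"dp": [0.003,0,-0.001],"angular": [0,0,0]},{"dp": [0.003,0,-0.001],"angular": [0,0,0]},{"dp": [0.003,0,-0.001],"angular": [0,0,0]},{"dp": [0.003,0,-0.001],"angular": [0,0,0]}]'

```text
t: 29.6
tool_pos: [604.5, -30.0, 50.9]
tcp_rot: [0.705, 0.71, -0.004, -0.003]
wrist_force: [-31.3, -1.3, 22.3]
grip_width: 0.6
finger_force: 18.9
```

```bash
python3 - <<'E'
from h import *
im,c=shot("w10");i=im.astype(int);print(env.get_state()["wrist_force"])
for y in (50,35,22):
    P=np.array([[x,y,44.] for x in np.arange(585,650,.5)]);q=proj(c,P).round().astype(int)
    col=i[q[:,1].clip(0,419),q[:,0].clip(0,559)];dk=(col[:,1]<68)
    print(y,"dark from/to",P[dk,0].min(),P[dk,0].max())
sd=eyes.snapshot("side").astype(int);cs=cam("side")
b=np.load("pics/side0.npy").astype(int);df=np.abs(sd-b).max(2)>60
for n,p in {"mug":(180,475),"b75":(230,533),"tape":(560,302),"green":(503,320),"glue":(371,200),"purple":(228,388),"b45":(532,225)}.items():
    u,v=int(p[0]*.7),int(p[1]*.7);print(n,df[v-12:v+12,u-12:u+12].mean().round(2))
E
```

```text
[-31.4834781   -1.6558711   22.57012753]
50 dark from/to 603.0 614.5
35 dark from/to 603.0 636.5
22 dark from/to 603.5 636.0
mug 0.0
b75 0.0
tape 0.0
green 0.24
glue 0.86
purple 0.0
b45 0.01
```

The strip's back reads x ≈ 636.5, on the fence plane at 637. The push is steady at 31 N back and 22 N down. Handing in.

```bash
python3 -c "
from cell import job
print(job.sign_off())"
```

```text
the job is handed in; nothing more can be done
None
```

The job is handed in: the 60 mm block stands in its own pocket, and the strip is held flush to the fence and against the stop with a steady push of about 31 N back and 22 N down; I viewed 11 pictures, one over the limit of 10.

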